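# Hang the nesting catch trays back on their hook

### The arm

A 6-joint arm with a two-finger parallel gripper is mounted at the origin on the work surface. World frame = base frame: x ahead of the robot, y to its left, z up, the work surface at z = 0. Lengths are in m, angles in rad, forces in N, time in s.
With the tool pointing down it reaches from about 0.35 to 0.85 m from the base axis. Payload 8.1 kg.
Tool frame: the origin (TCP) lies at the very end of the fingers, on their centre line; the grasp point (between the pads) lies grip_point_offset behind it (grip_point_offset is the distance from the TCP to the grasp point, in m); z points along the fingers, y is the line along which they close (so a half turn about z gives the same grasp; the last joint's range is limited). The gripper opens to 93 mm and grips with 3 to 60 N. Pads are 15 mm wide; open, the fingers measure 128 mm over their backs; the gripper's body (75 mm by 188 mm) begins 65 mm behind the grasp point.
Start: joints at [-1.284, 0.13, 1.488, -0, 1.523, -0.085], TCP at [0.218, -0.559, 0.219] pointing down, gripper open.
Joint ranges: [-2.96, 2.96], [-0.89, 2.26], [0.02, 2.5], [-1.34, 4.48], [0, 2.73], [-2.66, 2.66]. Speed limits (rad/s): [2.39, 2.39, 2.79, 3.14, 3.14, 3.14].

### API

Orientations are given as [roll, pitch, yaw] about the fixed x, y, z axes, in that order (R = Rz(yaw) Ry(pitch) Rx(roll)).
In Python, from workcell import read_state, get_image, close_job, trace, pinpoint, grip_point_offset gives the robot as it stands.
- The arm moves only by the tool drive_tool, never from a script. Its argument "increments" is a list of rows, each an object with "translation": the shift along the world's x, y, z in mm, a list of three; "twist": the turn about the world's z in degrees. A call has 1 to 8 rows; each row shifts and turns the commanded pose from where the row before left it; what a row does not reach is not made up. A row lasts 1/12 s, in which the tool goes at most 41.7 mm and 7.16 degrees, less where a joint would pass 70% of its speed; a pose out of reach is approached as far as the arm can. A call with a gripper value outside its range is refused whole. "claw" is the closure, from -1 (fully open) to 1 (shut), set as the call begins (left out, the last holds). The fingers move at their own pace and stop on an object; "force" is the grip in N (left out, the last holds). Time passes only in rows, so rows that do not move let the fingers close. It gives the time, the measured TCP pose, the force, the opening and the grip force at its end, in the units of the state.
- read_state(): the state, without advancing time (a new reading comes with each control period).
- get_image(name): name is "scene" or "top" or "wrist"; returns a dict with "frame" (384x512x3 uint8, red, green, blue), "depth" (384x512 float32, m along the optical axis (not along the pixel's ray), 0 where there is no reading), "fx", "fy", "cx", "cy" (pixels), "distortion" ([k1, k2, p1, p2, k3] as OpenCV has them; the pictures are not rectified), "view" (4x4, takes a point from world to camera coordinates); the wrist camera has in their place "tool_from_camera" (4x4, takes a point from camera to tool coordinates, whose origin is the TCP and whose axes are the flange's). Camera axes: x right, y down, z forward; pixel columns grow to the right and rows downward; lengths in m; the calibration is good to about 2 mm. A picture is of the moment at which its call begins: read the wrist's pose just before it.
- close_job(): hands the job in; it is judged then, once.
Trained networks look in the newest picture that a camera, given by its name, has taken for a name from the list of things; names that differ only in an ending like _2 or _b are one class to them, and where a whole thing is asked for, a point or a joint stands for the part that bears it (a point fixed in the world has none). Each returns a list of dicts, best first, with "p" (0 to 1); they miss things now and then, are a little off and sometimes report something else, mostly with a low value. They report only what shows in the picture. A call takes as long as a camera call.
- trace(camera, target): "pixels" (384x512 bool, what is visible of it).
- pinpoint(camera, target): "xyz" ([x, y, z] in m, in world coordinates, good to about 4 mm: a listed point, or the origin of a listed thing).
The state is a dict: "clock": time; "joint_positions": joint angles; "joint_velocities": joint speeds; "joint_torque": joint torques, N m; "tool_pos": TCP position; "orientation": TCP orientation; "force": force on the tool from outside, world axes, zero at the start; "moment": the same for the moment, N m; "gripper_width": finger opening in m; "gripper_force": force on a finger pad.
Only numpy, scipy, OpenCV 4.12 (cv2) and the standard library are available. Lean on these libraries where they do the work, as an engineer would, in place of code of your own. Each camera call takes 0.05 s, during which the arm holds its last target. There are 200 camera calls.

### The job

Hang the three plywood catch trays from the rack on the steel hook of the stand, the largest first, then the middle one, then the smallest, letting go of each before fetching the next. Each hangs upright by the hole in its tab, lips facing out towards the hook's tip: the largest pushed fully home flat against the stand, each following one fully home inside the one before, plate against plate. Leave the other things on the bench where they are.

Things in the scene. Friction and masses are not known exactly. Their poses are not given: they have to be found in the camera images.
- stand: fixed stand: wooden foot 190 x 130 mm, 12 high; upright wooden back board 120 wide up to z 137; behind it a steel post 22 wide up to z 252, front at x 62. An 8 x 8 mm square steel hook bar runs level along x at y 0. Origin: on the table below the hook's middle; x from hook tip to board, z up. Bar top is 190 to 230 mm above the table, clamped anywhere there and not reported: see it or feel for it.
- under_tip (a point): point on the table straight below the hook's tip (stand x -39 mm; the stand's axes). The bar's last 8 mm (x -43 to -35) turn up and stand 10 mm above the bar's top. A tray gets past the tip when held 10 to 20 mm higher than it will hang. The hook is rigid and may be touched.
- under_stop (a point): point on the table below the stop (stand x +40 mm): front faces of the back board and of the 22 mm wide clamp sleeve that holds the bar (12 mm above to 24 mm below bar top). Fully home, the tray origins are at stand x +35 (largest), +25, +15 mm, y 0, at bar-top height.
- rack: fixed wooden rack, 160 x 130 mm, 30 high, three slots along y, 26 wide, 20 deep, at x -55, 0, +55 mm. Origin: centre of underside, z up. At first each tray stands upright in one slot, any of the three, lips to the rack's -x, underside at z 10 mm, tray origin 6 mm to +x of the slot's middle.
- tray_large: largest of three like plywood trays: back plate 110 wide, 10 thick, with a lip 5 thick, 12 deep along sides and bottom, open top; inside width 100. In the middle of the top a tab 26 wide with a hole 16 wide, 28 high. Origin: middle of the hole's top edge (it rests on the bar), mid plate. z up the tab; lips to -x. Underside 148 below the origin. About 150 g.
- large_tab (a point): middle of the top end of the largest tray's tab, 30 mm above its origin. All three tabs reach from 30 mm above their origin to 38 mm below it (where the wide plate starts), are 10 mm thick and best gripped across y above the hole.
- tray_medium: middle tray, shaped as the largest: plate 92 mm wide, inside width 82, tab 30 wide, underside 137 below the origin, about 120 g; same hole, thickness, lips, origin and axes. Nests between the largest's lips with 4 mm at each side, origin then 10 mm to -x of the largest's.
- tray_small: smallest tray, shaped as the largest: plate 74 mm wide, inside width 64, tab 34 wide, underside 126 below the origin, about 90 g; same hole, thickness, lips, origin and axes. Nests between the middle one's lips with 4 mm at each side, origin then 10 mm to -x of the middle one's.
- block_tall: bystander: white wooden candle block, 64 x 64 x 110 mm, origin at the centre of its underside
- block_short: bystander: white wooden candle block, 64 x 64 x 75 mm, origin at the centre of its underside
- tub: bystander: white plastic tub, 90 mm wide, 55 mm high, origin at the centre of its underside
- sander: bystander: cork sanding block, 85 x 50 x 28 mm, origin at the centre of its underside

How it is judged:
By the outcome, as a careful person would: the job done as asked, in the order asked, and still so for the second after the job is handed in, with the robot touching nothing.
It also fails if it takes over 72 s, if anything falls off the work surface, if the arm or the gripper's body presses on something with over 40 N, if the wrist force passes 120 N, or if a joint passes its speed limit or range.

## Working session

There is one attempt and no reset: what is moved stays moved. The work goes in short steps, Python scripts to look and compute and a tool call to move; the robot and the scene stay as the last step left them, time stands still between calls to the robot, and variables do not carry over. Pictures are saved under pics/ and viewed, at most 10 in all, crops included, and the job is handed in when it is done.

Besides the shell and the picture viewer there is one more tool, called after "Request:" as name(argument=value, ...), one argument or row to a line, values as JSON. drive_tool: Moves the arm, as the interface text tells. Its arguments: {"type":"object","properties":{"increments":{"type":"array"},"claw":{"type":"number"},"force":{"type":"number"}},"required":["increments"]}

```bash
mkdir -p pics; ls; python3 - <<'E'
from workcell import *
import cv2,numpy as np
print(read_state()); print(grip_point_offset)
for c in ("scene","top"):
    im=get_image(c); cv2.imwrite(f"pics/{c}0.png",im["frame"][:,:,::-1]); print(c,im["fx"],im["distortion"],np.round(im["view"],3).tolist())
    for n in ["stand","under_tip","under_stop","rack","tray_large","large_tab","tray_medium","tray_small","block_tall","block_short","tub","sander"]:
        print(n,[(np.round(d["xyz"],3).tolist(),round(d["p"],2)) for d in pinpoint(c,n)[:3]])
E
```

```text
pics
{'clock': 0.0, 'joint_positions': array([-1.28433931e+00,  1.31154344e-01,  1.48927118e+00,  1.60863359e-07,
        1.52299075e+00, -8.53944774e-02]), 'joint_velocities': array([ 1.10027849e-03, -3.21365450e-03,  7.37285837e-04, -3.80871395e-04,
       -2.06807189e-03, -7.80528075e-05]), 'joint_torque': array([-9.32861949e-04, -5.59846044e+01, -4.91759312e+01,  7.66041060e-02,
        3.52946541e-02, -1.96393557e-04]), 'tool_pos': array([ 0.21786844, -0.55844078,  0.21759597]), 'orientation': array([-3.13977569e+00, -1.55697929e-04,  3.71851346e-01]), 'force': array([-0.13380708, -0.61021688,  0.81550707]), 'moment': array([ 0.0079485 , -0.0367073 ,  0.01000511]), 'gripper_force': 0.0, 'gripper_width': 0.09305983679527303}
0.0188
scene 348.4352439718545 [-0.09090011  0.          0.          0.          0.        ] [[-0.474, 0.881, -0.011, 0.277], [0.701, 0.369, -0.61, -0.357], [-0.534, -0.297, -0.792, 1.131], [0.0, 0.0, 0.0, 1.0]]
stand [([0.577, 0.177, 0.005], 0.97)]
under_tip [([0.538, 0.175, 0.0], 0.63)]
under_stop [([0.616, 0.181, 0.005], 0.77)]
rack []
tray_large [([0.641,
[... 600 characters left out ...]
0.0, 1.0]]
stand [([0.576, 0.183, 0.003], 0.87), ([0.615, 0.181, 0.003], 0.67), ([0.586, -0.144, 0.148], 0.5)]
under_tip [([0.532, 0.172, -0.002], 0.79)]
under_stop [([0.615, 0.181, -0.001], 0.67), ([0.587, -0.145, 0.146], 0.56)]
rack [([0.586, -0.15, 0.004], 0.6)]
tray_large [([0.639, -0.131, 0.159], 0.68)]
large_tab [([0.636, -0.132, 0.187], 0.91)]
tray_medium [([0.589, -0.148, 0.152], 0.77), ([0.787, 0.059, -0.002], 0.69)]
tray_small [([0.531, -0.156, 0.135], 0.79)]
block_tall [([0.785, 0.064, -0.001], 0.61)]
block_short [([0.789, -0.056, 0.001], 0.88), ([0.638, -0.133, 0.19], 0.65)]
tub [([0.753, 0.231, 0.002], 0.69)]
sander [([0.392, 0.021, 0.001], 0.82), ([0.533, -0.158, 0.138], 0.35)]
```

View pics/scene0.png

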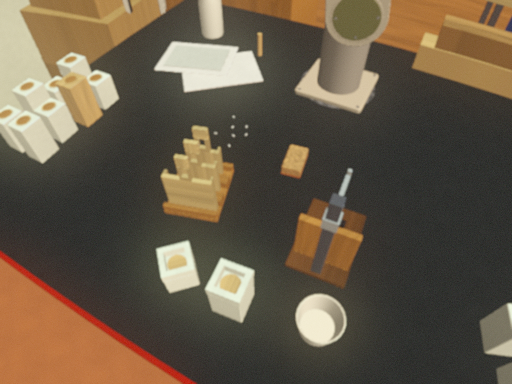

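View pics/top0.png

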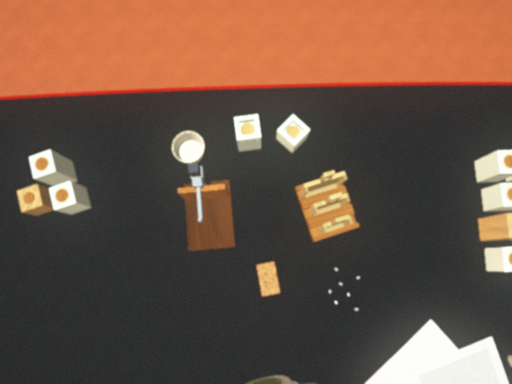

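The scene shows the rack at about (200,190) with its trays, largest farthest out, and the stand with its hook at about (335,200). In the top view the stand is at (207,215) and the rack at (327,207). Next I'll use depth to get the bar height and yaw, and the tab positions.

```bash
cat > h.py <<'E'
from workcell import *
import cv2,numpy as np
from scipy.spatial.transform import Rotation as R
def cloud(c):
    s=read_state(); im=get_image(c)
    K=np.array([[im["fx"],0,im["cx"]],[0,im["fy"],im["cy"]],[0,0,1]])
    h,w=im["depth"].shape; v,u=np.mgrid[:h,:w]
    p=cv2.undistortPoints(np.stack([u,v],-1).reshape(-1,1,2).astype(np.float64),K,np.array(im["distortion"])).reshape(h,w,2)
    d=im["depth"]; P=np.dstack([p*d[...,None],d])
    if c=="wrist":
        T=np.eye(4); T[:3,:3]=R.from_euler("xyz",s["orientation"]).as_matrix(); T[:3,3]=s["tool_pos"]; T=T@im["tool_from_camera"]
    else: T=np.linalg.inv(im["view"])
    P=P@T[:3,:3].T+T[:3,3]; P[d==0]=np.nan
    return im,P,s
def best(c,n):
    r=pinpoint(c,n); return [(np.round(d["xyz"],4).tolist(),round(d["p"],2)) for d in r[:2]]
def line(q,name=""):
    m=np.median(q,0); q2=q[:,:2]-q[:,:2].mean(0); e,V=np.linalg.eigh(q2.T@q2); d=V[:,1]; d=d*np.sign(d[0])
    t=q2@d
    print(name,len(q),"mean",np.round(q.mean(0),4),"med",np.round(m,4),"yaw",round(np.degrees(np.arctan2(d[1],d[0])),2),"len",round(np.ptp(t),4),"zpct",np.round(np.percentile(q[:,2],[10,50,90,99]),4))
def box(P,cx,cy,yaw,xr,yr,zr):
    c,s=np.cos(yaw),np.sin(yaw); x=P[...,0]-cx;y=P[...,1]-cy
    a=c*x+s*y;b=-s*x+c*y
    m=(a>xr[0])&(a<xr[1])&(b>yr[0])&(b<yr[1])&(P[...,2]>zr[0])&(P[...,2]<zr[1])
    return P[m],np.c_[a[m],b[m],P[...,2][m]]
E
python3 - <<'E'
from h import *
for c in("scene","top"):
    im,P,s=cloud(c)
    q,l=box(P,.577,.178,.09,(-.045,.02),(-.03,.03),(.17,.26)); line(q,c+" bar")
    for a in range(-50,60,10):
        k=l[(l[:,0]*1000>=a)&(l[:,0]*1000<a+10)]
        if len(k):print(a,len(k),np.round(np.median(k,0),4))
    for n,x,y,z in(("L",.640,-.131,.158),("M",.587,-.146,.147),("S",.531,-.157,.136)):
        q,l=box(P,x,y,.233,(-.02,.02),(-.03,.03),(z+.005,z+.05)); line(q,c+n)
    q,l=box(P,.587,-.146,.233,(-.1,.1),(-.08,.08),(.022,.034)); line(q,c+"rack")
E
```

```text
scene bar 128 mean [0.5585 0.1786 0.1964] med [0.5579 0.1786 0.1955] yaw 3.72 len 0.0568 zpct [0.1939 0.1955 0.203  0.2059]
-50 11 [-0.0406  0.0038  0.2047]
-40 33 [-0.0378  0.0026  0.1959]
-30 19 [-0.0252  0.0019  0.1951]
-20 20 [-0.0155  0.0022  0.1948]
-10 19 [-0.0042  0.0014  0.1952]
0 20 [0.005  0.0017 0.1952]
10 6 [0.0115 0.0015 0.1958]
sceneL 162 mean [ 0.6407 -0.1273  0.1792] med [ 0.6413 -0.1269  0.1809] yaw -71.12 len 0.0275 zpct [0.1668 0.1809 0.188  0.1892]
sceneM 172 mean [ 0.5877 -0.1421  0.1678] med [ 0.5883 -0.1416  0.1689] yaw -72.21 len 0.0306 zpct [0.1556 0.1689 0.1774 0.1782]
sceneS 179 mean [ 0.5347 -0.1566  0.1567] med [ 0.5348 -0.1561  0.1579] yaw -71.52 len 0.0344 zpct [0.1441 0.1579 0.1663 0.1674]
scenerack 689 mean [ 0.6109 -0.1172  0.0285] med [ 0.6382 -0.1104  0.0288] yaw -15.92 len 0.2006 zpct [0.0248 0.0288 0.0312 0.0336]
top bar 110 mean [0.5636 0.1783 0.1954] med [0.5632 0.1788 0.1949] yaw 3.81 len 0.0648 zpct [0.1912 0.1949 0.202  0.2063]
-50 12 [-0.0428  0.002   0.2036]
-40 16 [-0.0345  0.002   0.1954]
-30 17 [-0.0253  0.0029  0.195 ]
-20 16 [-0.0149  0.0013  0.1936]
-10 14 [-0.0063  0.0012  0.1939]
0 18 [0.0053 0.0015 0.195 ]
10 17 [1.490e-02 1.000e-04 1.942e-01]
topL 67 mean [ 0.6384 -0.1292  0.1822] med [ 0.638  -0.1288  0.1849] yaw -74.42 len 0.0261 zpct [0.1704 0.1849 0.1884 0.1899]
topM 73 mean [ 0.5857 -0.1433  0.172 ] med [ 0.5856 -0.143   0.1748] yaw -74.82 len 0.03 zpct [0.1595 0.1748 0.1774 0.1786]
topS 66 mean [ 0.5327 -0.1568  0.1621] med [ 0.533  -0.1565  0.1638] yaw -73.84 len 0.0315 zpct [0.1551 0.1638 0.1659 0.1663]
toprack 1128 mean [ 0.5688 -0.1476  0.0284] med [ 0.5646 -0.1456  0.0284] yaw 40.14 len 0.195 zpct [0.0257 0.0284 0.0312 0.0333]
```

Request:
drive_tool(
  increments=[
    {"translation": [30, 25, 35], "twist": -4},
    {"translation": [30, 25, 35], "twist": -4},
    {"translation": [30, 25, 35], "twist": 0},
    {"translation": [30, 25, 30], "twist": 0},
    {"translation": [30, 25, 20], "twist": 0},
    {"translation": [30, 25, 0], "twist": 0},
    {"translation": [30, 25, 0], "twist": 0},
    {"translation": [30, 25, 0], "twist": 0},
  ],
  claw=-1,
)

```text
clock: 2.07
tool_pos: [0.4347, -0.3784, 0.3474]
orientation: [3.14, -0.001, 0.232]
force: [0.2, -1.4, 0.1]
gripper_width: 0.0927
gripper_force: 0.0
```

Request:
drive_tool(
  increments=[
    {"translation": [30, 40, 10], "twist": 1.7},
    {"translation": [30, 40, 10], "twist": 0},
    {"translation": [30, 40, 0], "twist": 0},
    {"translation": [20, 40, 0], "twist": 0},
    {"translation": [20, 20, 0], "twist": 0},
    {"translation": [0, 0, 0], "twist": 0},
    {"translation": [0, 0, 0], "twist": 0},
  ],
)

```text
clock: 2.65
tool_pos: [0.5468, -0.222, 0.3626]
orientation: [-3.141, 0.0, 0.265]
force: [0.3, 0.1, 0.4]
gripper_width: 0.0929
gripper_force: 0.0
```

```bash
python3 - <<'E'
from h import *
im,P,s=cloud("wrist"); print(s["tool_pos"],s["orientation"]); cv2.imwrite("pics/w1.png",im["frame"][:,:,::-1]); print(np.round(im["tool_from_camera"],3).tolist())
for n in("tray_large","large_tab","tray_medium","tray_small","rack","stand","under_tip","under_stop"): print(n,best("wrist",n))
for n,x,y,z in(("L",.640,-.129,.158),("M",.587,-.143,.147),("S",.533,-.157,.136)):
    q,l=box(P,x,y,.26,(-.02,.02),(-.03,.03),(z+.005,z+.05))
    if len(q): line(q,n); line(q[q[:,2]>z+.026],n+"top")
q,l=box(P,.577,.178,.065,(-.045,.035),(-.03,.03),(.17,.26))
if len(q): line(q,"bar")
E
```

```text
[ 0.54682166 -0.22204881  0.36256601] [-3.14146885e+00  3.41652603e-04  2.65023523e-01]
[[0.0, -0.965, -0.261, 0.073], [1.0, 0.0, 0.0, 0.001], [-0.0, -0.261, 0.965, -0.167], [0.0, 0.0, 0.0, 1.0]]
tray_large [([0.6398, -0.1295, 0.1608], 0.83)]
large_tab [([0.6374, -0.1326, 0.1877], 0.67), ([0.574, 0.1774, -0.0016], 0.67)]
tray_medium [([0.586, -0.1386, 0.1444], 0.75)]
tray_small [([0.534, -0.1577, 0.1367], 0.75)]
rack [([0.584, -0.1506, -0.0032], 0.65), ([0.5341, -0.1592, 0.1357], 0.6)]
stand [([0.5711, 0.1772, 0.0022], 0.77)]
under_tip [([0.536, 0.1793, 0.0013], 0.62)]
under_stop [([0.6099, 0.1784, 0.0029], 0.79)]
L 312 mean [ 0.6389 -0.133   0.1855] med [ 0.639  -0.1329  0.1882] yaw -72.08 len 0.0265 zpct [0.1744 0.1882 0.1893 0.1903]
Ltop 254 mean [ 0.6393 -0.1323  0.1883] med [ 0.6394 -0.1322  0.1884] yaw -73.33 len 0.0265 zpct [0.187  0.1884 0.1895 0.1903]
M 257 mean [ 0.5875 -0.1478  0.1763] med [ 0.5875 -0.148   0.1774] yaw -74.61 len 0.0307 zpct [0.1759 0.1774 0.1784 0.1793]
Mtop 237 mean [ 0.5871 -0.1467  0.1775] med [ 0.5871 -0.1468  0.1775] yaw -75.06 len 0.0305 zpct [0.1764 0.1775 0.1785 0.1793]
S 314 mean [ 0.5353 -0.1619  0.1625] med [ 0.5355 -0.1619  0.1662] yaw -75.08 len 0.0339 zpct [0.1509 0.1662 0.1673 0.1681]
Stop 223 mean [ 0.5341 -0.1616  0.1665] med [ 0.534  -0.1617  0.1666] yaw -74.28 len 0.0333 zpct [0.1656 0.1666 0.1675 0.1683]
```

View pics/w1.png

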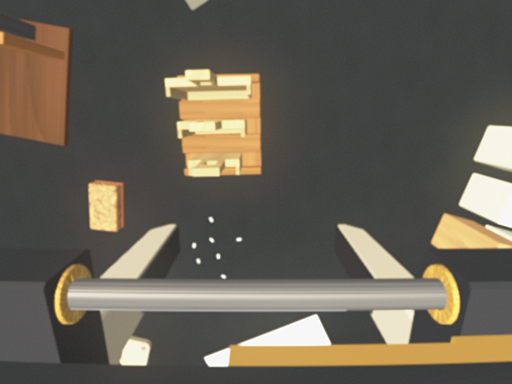

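The wrist view shows the three tabs at about (200,72), (209,122) and (210,165), and their depth heights match 188, 177 and 166 mm. I'll move to the large tray.

Request:
drive_tool(
  increments=[
    {"translation": [30, 30, 0], "twist": 0},
    {"translation": [30, 30, 0], "twist": 0},
    {"translation": [30, 30, -20], "twist": 0},
    {"translation": [0, 0, -40], "twist": 0},
    {"translation": [0, 0, -40], "twist": 0},
    {"translation": [0, 0, -40], "twist": 0},
    {"translation": [0, 0, 0], "twist": 0},
    {"translation": [0, 0, 0], "twist": 0},
  ],
)

```text
clock: 3.77
tool_pos: [0.6296, -0.1376, 0.2224]
orientation: [-3.138, 0.005, 0.261]
force: [0.2, -0.3, 1.2]
gripper_width: 0.093
gripper_force: 0.0
```

```bash
python3 - <<'E'
from h import *
im,P,s=cloud("wrist"); print(s["tool_pos"],s["orientation"])
for n,x,y,z in(("L",.640,-.131,.158),("M",.587,-.143,.147),("S",.533,-.157,.136)):
    q,l=box(P,x,y,.26,(-.02,.02),(-.03,.03),(z+.026,z+.05))
    if len(q)>5: line(q,n)
q,l=box(P,.577,.178,.065,(-.045,.035),(-.03,.03),(.17,.26))
if len(q)>5: line(q,"bar")
E
```

```text
[ 0.62961866 -0.13764504  0.22240661] [-3.13822011  0.00546316  0.26147047]
L 556 mean [ 0.6404 -0.1318  0.1883] med [ 0.6405 -0.1318  0.1884] yaw -74.62 len 0.026 zpct [0.1872 0.1884 0.1893 0.1899]
M 529 mean [ 0.5877 -0.1465  0.1771] med [ 0.5878 -0.1464  0.1774] yaw -74.39 len 0.0299 zpct [0.1753 0.1774 0.1783 0.1789]
S 426 mean [ 0.5346 -0.1609  0.1664] med [ 0.5347 -0.1608  0.1665] yaw -74.64 len 0.0333 zpct [0.1655 0.1665 0.1672 0.168 ]
```

Request:
drive_tool(
  increments=[
    {"translation": [4.5, 2.5, 0], "twist": 0.3},
    {"translation": [4, 3, 0], "twist": 0},
    {"translation": [0, 0, -30], "twist": 0},
    {"translation": [0, 0, -23], "twist": 0},
    {"translation": [0, 0, -10], "twist": 0},
    {"translation": [0, 0, 0], "twist": 0},
    {"translation": [0, 0, 0], "twist": 0},
  ],
)

```text
clock: 4.4
tool_pos: [0.6408, -0.1325, 0.1635]
orientation: [3.141, -0.001, 0.267]
force: [-0.1, 0.9, -0.3]
gripper_width: 0.0929
gripper_force: 0.0
```

Request:
drive_tool(
  increments=[
    {"translation": [-2.5, 0, -4.5], "twist": 0},
    {"translation": [0, 0, 0], "twist": 0},
  ],
)

```text
clock: 4.57
tool_pos: [0.6383, -0.1328, 0.1592]
orientation: [3.14, -0.002, 0.267]
force: [0.1, 0.4, -0.3]
gripper_width: 0.0931
gripper_force: 0.0
```

Request:
drive_tool(
  increments=[
    {"translation": [0, 0, 0], "twist": 0},
    {"translation": [0, 0, 0], "twist": 0},
    {"translation": [0, 0, 0], "twist": 0},
    {"translation": [0, 0, 0], "twist": 0},
    {"translation": [0, 0, 0], "twist": 0},
    {"translation": [0, 0, 0], "twist": 0},
    {"translation": [0, 0, 0], "twist": 0},
    {"translation": [0, 0, 0], "twist": 0},
  ],
  claw=1,
  force=35,
)

```text
clock: 5.23
tool_pos: [0.6376, -0.1324, 0.1575]
orientation: [-3.142, 0.0, 0.267]
force: [-0.8, 0.6, 0.2]
gripper_width: 0.044
gripper_force: 0.0
```

Request:
drive_tool(
  increments=[
    {"translation": [0, 0, 0], "twist": 0},
    {"translation": [0, 0, 0], "twist": 0},
    {"translation": [0, 0, 0], "twist": 0},
    {"translation": [0, 0, 0], "twist": 0},
    {"translation": [0, 0, 5], "twist": 0},
    {"translation": [0, 0, 15], "twist": 0},
    {"translation": [0, 0, 20], "twist": 0},
    {"translation": [0, 0, 20], "twist": 0},
  ],
)

```text
clock: 5.9
tool_pos: [0.6369, -0.1323, 0.2174]
orientation: [-3.141, 0.002, 0.267]
force: [0.0, -0.8, -1.9]
gripper_width: 0.0256
gripper_force: 34.9
```

Request:
drive_tool(
  increments=[
    {"translation": [0, 15, 10], "twist": 0},
    {"translation": [0, 25, 0], "twist": 0},
    {"translation": [0, 30, 0], "twist": 0},
    {"translation": [0, 30, 0], "twist": 0},
    {"translation": [-10, 25, 0], "twist": -2},
    {"translation": [-20, 20, 0], "twist": -3},
    {"translation": [-25, 15, 0], "twist": -3},
    {"translation": [-25, 15, 0], "twist": -3},
  ],
)

```text
clock: 6.57
tool_pos: [0.5563, 0.0445, 0.227]
orientation: [-3.141, 0.001, 0.074]
force: [-0.1, 0.3, -1.6]
gripper_width: 0.0256
gripper_force: 34.9
```

```bash
python3 - <<'E'
from h import *
s=read_state(); print(s["tool_pos"],s["orientation"],s["gripper_width"],s["gripper_force"],s["force"])
im,P,s=cloud("wrist"); cv2.imwrite("pics/w2.png",im["frame"][:,:,::-1])
q,l=box(P,.577,.178,.065,(-.045,.035),(-.03,.03),(.18,.26))
if len(q)>5: line(q,"bar")
print([best("wrist",n) for n in("stand","under_tip","under_stop")])
im,P,s=cloud("top"); print([best("top",n) for n in("tray_large","large_tab")])
q,l=box(P,.577,.178,.065,(-.045,.035),(-.03,.03),(.18,.26)); line(q,"bar top")
E
```

```text
[0.55626625 0.04450188 0.22698575] [-3.14119664e+00  7.78531927e-04  7.37436350e-02] 0.02559314053675649 34.89923962857574 [-0.0903329   0.26856457 -1.64684713]
bar 2198 mean [0.5719 0.1755 0.1953] med [0.5726 0.1752 0.1955] yaw 4.24 len 0.0799 zpct [0.1903 0.1955 0.1975 0.2062]
[[([0.5706, 0.1769, 0.0013], 0.77), ([0.5392, 0.1773, 0.0007], 0.2)], [([0.5383, 0.1777, 0.0006], 0.55)], [([0.6096, 0.1794, 0.0003], 0.69)]]
[[([0.5569, 0.041, 0.2317], 0.7)], [([0.5573, 0.0437, 0.2562], 0.55)]]
bar top 110 mean [0.5757 0.1798 0.1945] med [0.5776 0.1791 0.1944] yaw 2.06 len 0.0773 zpct [0.1919 0.1944 0.1966 0.2045]
```

View pics/w2.png

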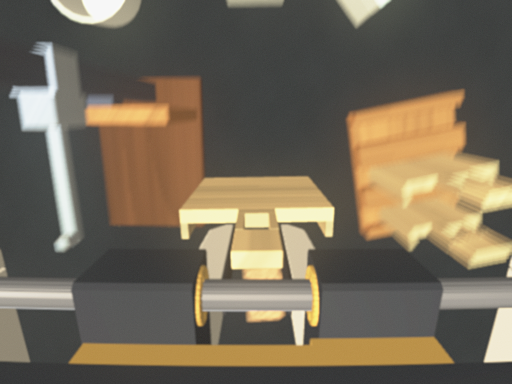

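The wrist view shows the bar running from (45,60) down to its tip at (65,240), with the tray held straight at (257,190). I'll go in front of the tip now.

Request:
drive_tool(
  increments=[
    {"translation": [-25, 5, 0], "twist": 0},
    {"translation": [-25, 10, 0], "twist": 0},
    {"translation": [-10, 25, -5], "twist": 0},
    {"translation": [0, 30, -5], "twist": 0},
    {"translation": [0, 30, -4], "twist": 0},
    {"translation": [0, 25, 0], "twist": 0},
    {"translation": [0, 0, 0], "twist": 0},
    {"translation": [0, 0, 0], "twist": 0},
  ],
)

```text
clock: 7.58
tool_pos: [0.498, 0.1682, 0.2134]
orientation: [3.141, 0.0, 0.077]
force: [-0.2, 0.3, -2.2]
gripper_width: 0.0258
gripper_force: 35.0
```

```bash
cat >> h.py <<'E'
def bar(P,c=(.577,.176),yaw=.07,verbose=True):
    q,l=box(P,c[0],c[1],yaw,(-.07,.06),(-.012,.012),(.18,.225))
    X=[];Y=[]
    for a in np.arange(-48,44,4):
        k=l[(l[:,0]*1000>=a)&(l[:,0]*1000<a+4)]
        if len(k)>5:
            zt=np.median(k[k[:,2]>np.percentile(k[:,2],50),2]); t=k[abs(k[:,2]-zt)<.002]
            lo,hi=np.percentile(t[:,1],[3,97])
            if verbose: print(a,len(k),"ztop",round(zt,4),"y",round(lo,4),round(hi,4))
            if hi-lo<.0105 and a<25: X.append(a/1000+.002); Y.append((lo+hi)/2)
    p=np.polyfit(X,Y,1); print("bar yaw",np.degrees(yaw+np.arctan(p[0])),"y offset at x=0",p[1])
E
python3 - <<'E'
from h import *
im,P,s=cloud("wrist"); print(s["tool_pos"],s["orientation"],s["gripper_force"]); cv2.imwrite("pics/w3.png",im["frame"][:,:,::-1])
bar(P)
print([best("wrist",n) for n in("stand","under_tip","under_stop","tray_large","large_tab")])
q,l=box(P,s["tool_pos"][0],s["tool_pos"][1],s["orientation"][2],(-.02,.03),(-.02,.02),(.22,.27))
if len(q)>9: line(q,"tab")
E
```

```text
[0.49803512 0.16823955 0.21339377] [3.14142195e+00 2.80828104e-04 7.69507128e-02] 34.9955328181386
-48 34 ztop 0.2058 y -0.0016 0.005
-44 85 ztop 0.2062 y -0.0022 0.0055
-40 131 ztop 0.2053 y -0.0021 0.0055
-36 79 ztop 0.1963 y -0.0021 0.0053
-32 90 ztop 0.1963 y -0.002 0.0053
-28 78 ztop 0.1962 y -0.002 0.0053
-24 90 ztop 0.1964 y -0.002 0.0053
-20 90 ztop 0.1964 y -0.002 0.0053
-16 83 ztop 0.1963 y -0.002 0.0052
-12 84 ztop 0.1963 y -0.0019 0.0052
-8 91 ztop 0.1963 y -0.0019 0.0052
-4 91 ztop 0.1964 y -0.0019 0.0052
0 95 ztop 0.1964 y -0.0019 0.0052
4 96 ztop 0.1962 y -0.0018 0.0052
8 99 ztop 0.1962 y -0.0018 0.0052
12 98 ztop 0.1963 y -0.0024 0.0051
16 109 ztop 0.1965 y -0.0023 0.0051
20 101 ztop 0.1963 y -0.0023 0.0051
24 106 ztop 0.1963 y -0.0023 0.0051
28 102 ztop 0.1964 y -0.0023 0.0051
32 108 ztop 0.1963 y -0.0022 0.0051
36 636 ztop 0.2075 y -0.0085 0.0113
40 349 ztop 0.2083 y -0.0089 0.0113
bar yaw 3.801648301375828 y offset at x=0 0.0015675233027210064
[[([0.5722, 0.1775, -0.0011], 0.58)], [([0.538, 0.1769, 0.001], 0.84)], [([0.6118, 0.1806, 0.0033], 0.8)], [([0.5012, 0.1718, 0.215], 0.94)], [([0.4968, 0.1656, 0.2415], 0.86)]]
tab 3445 mean [0.5047 0.1688 0.244 ] med [0.5057 0.169  0.2445] yaw -87.04 len 0.0399 zpct [0.2271 0.2445 0.2623 0.2693]
```

View pics/w3.png

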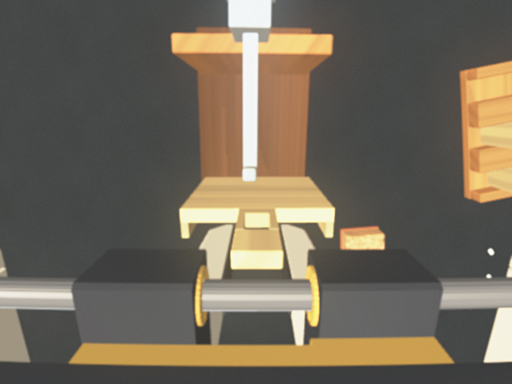

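The view is clear: bar tip at (249,173), tab hole at (257,220), sleeve at (250,20). Bar top is 196 mm, yaw 3.8°. I'll align 4 mm to +y and thread the tray on.

Request:
drive_tool(
  increments=[
    {"translation": [0, 4, -2], "twist": -0.6},
    {"translation": [0, 0, 0], "twist": 0},
    {"translation": [10, 0.7, 0], "twist": 0},
    {"translation": [12, 0.8, 0], "twist": 0},
    {"translation": [12, 0.8, 0], "twist": 0},
    {"translation": [12, 0.8, 0], "twist": 0},
    {"translation": [0, 0, 0], "twist": 0},
  ],
)

```text
clock: 8.47
tool_pos: [0.545, 0.1745, 0.2113]
orientation: [3.142, -0.001, 0.064]
force: [0.4, -0.3, -1.8]
gripper_width: 0.0256
gripper_force: 35.0
```

```bash
python3 - <<'E'
from h import *
im,P,s=cloud("wrist"); print(s["tool_pos"],s["orientation"],s["force"],s["gripper_force"]); bar(P,verbose=False)
c=s["tool_pos"]; a=s["orientation"][2]
q,l=box(P,c[0],c[1],a,(-.01,.02),(-.025,.025),(c[2]+.025,c[2]+.036)); l=l[abs(l[:,1])<.0125]; print(len(l),np.round(np.percentile(l,[3,50,97],axis=0),4))
x=c[0]; print("bar y here",.1776+(x-.5769)*np.tan(np.radians(3.8)))
E
```

```text
[0.54497059 0.17447717 0.21129028] [ 3.14154327e+00 -5.71569744e-04  6.40185496e-02] [ 0.43512259 -0.26655714 -1.79829033] 34.995458610355854
bar yaw 3.2413742260455094 y offset at x=0 0.0016612960789940767
1164 [[-1.900e-03 -1.180e-02  2.373e-01]
 [ 4.200e-03  2.000e-04  2.425e-01]
 [ 7.900e-03  1.180e-02  2.440e-01]]
bar y here 0.17547925065873352
```

Request:
drive_tool(
  increments=[
    {"translation": [10, 1.5, 0], "twist": 0},
    {"translation": [12, 0.9, 0], "twist": 0},
    {"translation": [12, 0.9, -2], "twist": 0},
    {"translation": [10, 0.8, -4], "twist": 0},
    {"translation": [6, 0.5, -5], "twist": 0},
    {"translation": [3, 0.2, -2], "twist": 0},
    {"translation": [0, 0, 0], "twist": 0},
  ],
)

```text
clock: 9.1
tool_pos: [0.596, 0.1793, 0.1973]
orientation: [3.141, 0.002, 0.065]
force: [-0.7, -0.5, -1.5]
gripper_width: 0.0258
gripper_force: 35.0
```

Request:
drive_tool(
  increments=[
    {"translation": [2, 0.1, 0], "twist": 0},
    {"translation": [2, 0.1, 0], "twist": 0},
    {"translation": [2, 0.1, 0], "twist": 0},
  ],
)

```text
clock: 9.35
tool_pos: [0.6026, 0.1798, 0.199]
orientation: [-3.141, -0.001, 0.065]
force: [0.2, -0.5, -0.5]
gripper_width: 0.0258
gripper_force: 35.0
```

Request:
drive_tool(
  increments=[
    {"translation": [1.5, 0.1, 0], "twist": 0},
    {"translation": [1.5, 0.1, 0], "twist": 0},
    {"translation": [0, 0, 0], "twist": 0},
  ],
)

```text
clock: 9.6
tool_pos: [0.6059, 0.1799, 0.1987]
orientation: [-3.142, -0.0, 0.065]
force: [-0.4, -0.6, -1.8]
gripper_width: 0.026
gripper_force: 35.0
```

Request:
drive_tool(
  increments=[
    {"translation": [1.5, 0.1, 0], "twist": 0},
    {"translation": [1, 0, 0], "twist": 0},
    {"translation": [0, 0, 0], "twist": 0},
  ],
)

```text
clock: 9.85
tool_pos: [0.6066, 0.18, 0.1986]
orientation: [3.142, 0.003, 0.065]
force: [-8.6, -0.4, 3.2]
gripper_width: 0.0256
gripper_force: 35.0
```

Contact with the stop. Next I'll lower the tray onto the bar.

Request:
drive_tool(
  increments=[
    {"translation": [0, 0, -1.5], "twist": 0},
    {"translation": [0, 0, -1], "twist": 0},
    {"translation": [0, 0, 0], "twist": 0},
  ],
)

```text
clock: 10.1
tool_pos: [0.6066, 0.1801, 0.1959]
orientation: [3.142, 0.003, 0.065]
force: [-8.1, -0.1, 1.6]
gripper_width: 0.0258
gripper_force: 35.0
```

```bash
python3 - <<'E'
from h import *
im,P,s=cloud("wrist"); print(s["tool_pos"],s["orientation"],s["force"],s["gripper_force"])
c=s["tool_pos"]; a=s["orientation"][2]
q,l=box(P,c[0],c[1],a,(-.01,.02),(-.025,.025),(c[2]+.025,c[2]+.036)); l=l[abs(l[:,1])<.0125]; print(len(l),np.round(np.percentile(l,[3,50,97],axis=0),4))
E
```

```text
[0.60662566 0.18009609 0.195859  ] [3.14156998 0.00331209 0.06490755] [-8.10064389 -0.11557024  1.57283828] 34.99449960887432
1158 [[-1.800e-03 -1.180e-02  2.220e-01]
 [ 4.300e-03  2.000e-04  2.271e-01]
 [ 7.900e-03  1.180e-02  2.286e-01]]
```

Request:
drive_tool(
  increments=[
    {"translation": [-0.5, 0, -0.5], "twist": 0},
    {"translation": [0, 0, 0], "twist": 0},
    {"translation": [0, 0, 0], "twist": 0},
    {"translation": [0, 0, 0], "twist": 0},
  ],
  claw=-0.1,
)

```text
clock: 10.48
tool_pos: [0.608, 0.18, 0.1958]
orientation: [-3.142, -0.001, 0.065]
force: [0.2, -0.3, 0.2]
gripper_width: 0.0477
gripper_force: 0.0
```

Request:
drive_tool(
  increments=[
    {"translation": [-0.5, 0, 10], "twist": 0},
    {"translation": [0, 0, 25], "twist": 0},
    {"translation": [0, 0, 30], "twist": 0},
    {"translation": [-30, 0, 20], "twist": 0},
    {"translation": [-30, 0, 0], "twist": 0},
    {"translation": [0, -10, 0], "twist": 0},
    {"translation": [0, 0, 0], "twist": 0},
  ],
)

```text
clock: 11.07
tool_pos: [0.5468, 0.1693, 0.2822]
orientation: [3.141, -0.002, 0.065]
force: [-0.1, 0.4, -0.6]
gripper_width: 0.0508
gripper_force: 0.0
```

```bash
cat >> h.py <<'E'
def tab(P,name,z0):
    q,l=box(P,.574,.1774,np.radians(3.8),(-.06,.06),(-.019,.019),(z0+.024,z0+.036))
    if len(q)>5: line(q,name); print(" stand frame x/y/z pct5,50,95",np.round(np.percentile(l,[5,50,95],axis=0),4).tolist())
E
python3 - <<'E'
from h import *
for c in("wrist","top","scene"):
    im,P,s=cloud(c); print(c,s["tool_pos"],s["orientation"],[best(c,n) for n in("tray_large","large_tab")]); tab(P,c,.1963)
    if c=="scene": cv2.imwrite("pics/s4.png",cv2.resize(im["frame"][140:300,120:390,::-1],None,fx=2.5,fy=2.5))
E
```

```text
wrist [0.54676063 0.16926511 0.28215767] [ 3.14125414e+00 -2.24277808e-03  6.48106255e-02] [[([0.6111, 0.1831, 0.196], 0.61)], [([0.6111, 0.1772, 0.2226], 0.8)]]
wrist 490 mean [0.6093 0.1792 0.2258] med [0.6094 0.1792 0.2258] yaw -86.25 len 0.025 zpct [0.2249 0.2258 0.2267 0.2273]
 stand frame x/y/z pct5,50,95 [[0.0308, -0.0122, 0.2246], [0.0354, -0.0006, 0.2258], [0.04, 0.011, 0.2269]]
top [0.54774242 0.16996215 0.2807469 ] [-3.14143663e+00 -5.82660964e-04  6.39829406e-02] [[], []]
scene [0.54754417 0.17011314 0.28007425] [3.14157448e+00 7.03738203e-04 6.43779901e-02] [[([0.6122, 0.179, 0.1998], 0.81)], [([0.6085, 0.1805, 0.2246], 0.59)]]
scene 82 mean [0.6086 0.1815 0.2248] med [0.6088 0.1817 0.2248] yaw -88.05 len 0.0261 zpct [0.2238 0.2248 0.2256 0.2266]
 stand frame x/y/z pct5,50,95 [[0.0302, -0.0104, 0.2234], [0.0352, 0.002, 0.2248], [0.0393, 0.0134, 0.2261]]
```

View pics/s4.png

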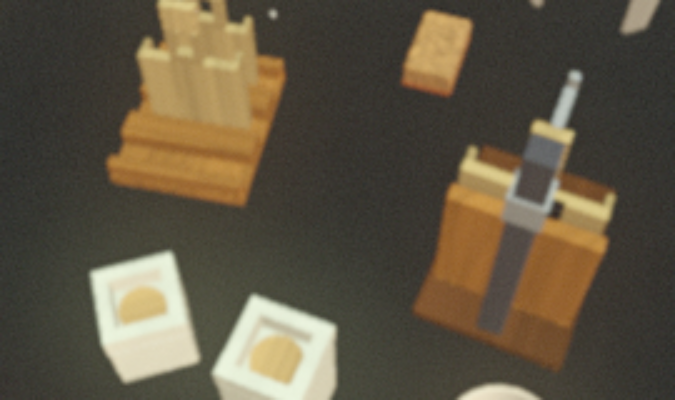

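The crop shows the large tray hanging flat against the board at (540,190), and depth puts it at stand x +35, y ~0. Medium is next.

Request:
drive_tool(
  increments=[
    {"translation": [4, -35, 0], "twist": 3},
    {"translation": [4, -40, 0], "twist": 3},
    {"translation": [5, -40, 0], "twist": 3},
    {"translation": [5, -40, 0], "twist": 2.6},
    {"translation": [5, -40, 0], "twist": 0},
    {"translation": [5, -40, 0], "twist": 0},
    {"translation": [5, -40, -20], "twist": 0},
    {"translation": [4, -35, -30], "twist": 0},
  ],
  claw=-0.4,
)

```text
clock: 12.18
tool_pos: [0.5853, -0.1369, 0.238]
orientation: [3.138, -0.005, 0.266]
force: [0.4, -0.5, 0.9]
gripper_width: 0.0649
gripper_force: 0.0
```

Request:
drive_tool(
  increments=[
    {"translation": [0, 0, 0], "twist": 0},
    {"translation": [0, 0, 0], "twist": 0},
  ],
)

```text
clock: 12.35
tool_pos: [0.582, -0.1349, 0.2322]
orientation: [-3.139, 0.004, 0.264]
force: [-0.2, 0.6, -0.1]
gripper_width: 0.0652
gripper_force: 0.0
```

```bash
python3 - <<'E'
from h import *
im,P,s=cloud("wrist"); print(s["tool_pos"],s["orientation"],s["gripper_width"])
for n,x,y,z in(("M",.587,-.146,.147),("S",.534,-.160,.136)):
    q,l=box(P,x,y,.267,(-.02,.02),(-.03,.03),(z+.026,z+.05))
    if len(q)>5: line(q,n)
E
```

```text
[ 0.58201065 -0.1348835   0.23224788] [-3.13880771  0.00398667  0.26383655] 0.06521530522242468
M 521 mean [ 0.5874 -0.1462  0.1772] med [ 0.5874 -0.146   0.1774] yaw -73.21 len 0.0297 zpct [0.176  0.1774 0.1783 0.1789]
S 492 mean [ 0.5346 -0.1608  0.1662] med [ 0.5347 -0.1607  0.1664] yaw -73.21 len 0.0338 zpct [0.1646 0.1664 0.1674 0.1683]
```

Target is TCP (0.585, -0.147, 0.1475), so the step is (+2.5, -12, -84.5).

Request:
drive_tool(
  increments=[
    {"translation": [1.5, -6, -10], "twist": 0.2},
    {"translation": [1, -6, -10], "twist": 0},
    {"translation": [0, 0, -20], "twist": 0},
    {"translation": [0, 0, -25], "twist": 0},
    {"translation": [0, 0, -15], "twist": 0},
    {"translation": [0, 0, 0], "twist": 0},
    {"translation": [0, 0, 0], "twist": 0},
  ],
)

```text
clock: 12.98
tool_pos: [0.5853, -0.1447, 0.1541]
orientation: [-3.14, 0.002, 0.272]
force: [0.7, 1.0, 0.2]
gripper_width: 0.0652
gripper_force: 0.0
```

Request:
drive_tool(
  increments=[
    {"translation": [-0.5, -2, -6], "twist": -0.3},
    {"translation": [0, 0, 0], "twist": 0},
  ],
)

```text
clock: 13.15
tool_pos: [0.586, -0.1478, 0.1497]
orientation: [3.14, -0.001, 0.265]
force: [-0.6, 0.6, -1.6]
gripper_width: 0.0651
gripper_force: 0.0
```

Request:
drive_tool(
  increments=[
    {"translation": [0, 0, 0], "twist": 0},
    {"translation": [0, 0, 0], "twist": 0},
    {"translation": [0, 0, 0], "twist": 0},
    {"translation": [0, 0, 0], "twist": 0},
    {"translation": [0, 0, 0], "twist": 0},
    {"translation": [0, 0, 0], "twist": 0},
    {"translation": [0, 0, 0], "twist": 0},
    {"translation": [0, 0, 0], "twist": 0},
  ],
  claw=1,
  force=35,
)

```text
clock: 13.82
tool_pos: [0.5854, -0.1475, 0.149]
orientation: [3.142, -0.0, 0.265]
force: [1.1, 0.4, 0.6]
gripper_width: 0.0298
gripper_force: 35.0
```

Request:
drive_tool(
  increments=[
    {"translation": [0, 0, 8], "twist": 0},
    {"translation": [0, 0, 20], "twist": 0},
    {"translation": [0, 0, 25], "twist": 0},
    {"translation": [0, 15, 16], "twist": 0},
    {"translation": [0, 25, 0], "twist": 0},
    {"translation": [0, 30, 0], "twist": 0},
    {"translation": [0, 35, 0], "twist": -2},
    {"translation": [-10, 30, 0], "twist": -3},
  ],
)

```text
clock: 14.48
tool_pos: [0.5759, -0.0109, 0.2186]
orientation: [-3.141, -0.001, 0.176]
force: [0.2, 0.7, -0.6]
gripper_width: 0.0295
gripper_force: 35.0
```

Request:
drive_tool(
  increments=[
    {"translation": [-25, 25, 0], "twist": -3},
    {"translation": [-30, 20, 0], "twist": -3.4},
    {"translation": [-22, 30, 0], "twist": 0},
    {"translation": [-1, 35, -2], "twist": 0},
    {"translation": [0, 35, -2], "twist": 0},
    {"translation": [0, 30, 0], "twist": 0},
    {"translation": [0, 10, 0], "twist": 0},
    {"translation": [0, 0, 0], "twist": 0},
  ],
)

```text
clock: 15.15
tool_pos: [0.497, 0.1747, 0.2144]
orientation: [-3.141, -0.0, 0.07]
force: [-0.9, -1.3, -0.6]
gripper_width: 0.0298
gripper_force: 35.0
```

```bash
cat >> h.py <<'E'
def held():
    im,P,s=cloud("wrist"); c=s["tool_pos"]; a=s["orientation"][2]
    print(np.round(c,4),np.degrees(a),np.round(s["force"],1),s["gripper_width"],s["gripper_force"])
    q,l=box(P,c[0],c[1],a,(-.01,.02),(-.025,.025),(c[2]+.022,c[2]+.036)); l=l[abs(l[:,1])<.0125]; print("tab local",len(l),np.round(np.percentile(l,[3,50,97],axis=0),4).tolist())
    print("bar y here",.1776+(c[0]-.5769)*np.tan(np.radians(3.8)))
    return im,P,s
E
python3 - <<'E'
from h import *
im,P,s=held(); bar(P,verbose=False); tab(P,"large",.1963); cv2.imwrite("pics/w5.png",im["frame"][:,:,::-1])
E
```

```text
[0.497  0.1747 0.2144] 3.9962895192963774 [-0.9 -1.3 -0.6] 0.029807357180365014 34.955506324768066
tab local 1126 [[-0.0024, -0.0118, 0.2372], [0.0037, 0.0002, 0.2431], [0.0072, 0.0117, 0.2443]]
bar y here 0.17229362220589045
bar yaw 3.7074846708602776 y offset at x=0 0.0015631662870359052
large 1381 mean [0.6086 0.1791 0.2255] med [0.6086 0.1791 0.2257] yaw -86.0 len 0.0261 zpct [0.2244 0.2257 0.2266 0.2274]
 stand frame x/y/z pct5,50,95 [[0.0303, -0.0123, 0.2231], [0.0346, -0.0005, 0.2257], [0.0394, 0.0111, 0.2269]]
```

View pics/w5.png

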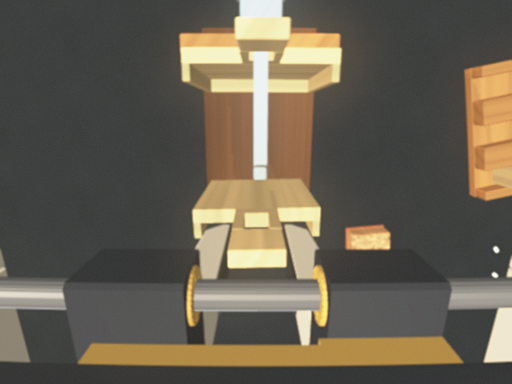

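The view shows the bar tip at (260,173), the medium tab at (257,220) and the large tray hanging at (262,60). I'll align and thread.

Request:
drive_tool(
  increments=[
    {"translation": [0, -2.4, -1.5], "twist": -0.2},
    {"translation": [0, 0, 0], "twist": 0},
    {"translation": [10, 0.7, 0], "twist": 0},
    {"translation": [12, 0.8, 0], "twist": 0},
    {"translation": [12, 0.8, 0], "twist": 0},
    {"translation": [12, 0.8, 0], "twist": 0},
    {"translation": [0, 0, 0], "twist": 0},
  ],
)

```text
clock: 15.78
tool_pos: [0.5448, 0.1724, 0.2122]
orientation: [-3.14, -0.0, 0.061]
force: [2.2, 4.4, -1.6]
gripper_width: 0.0295
gripper_force: 35.0
```

Request:
drive_tool(
  increments=[
    {"translation": [10, 0.7, 0], "twist": 0},
    {"translation": [12, 0.8, -4], "twist": 0},
    {"translation": [10, 0.7, -5], "twist": 0},
    {"translation": [0, 0, 0], "twist": 0},
  ],
)

```text
clock: 16.12
tool_pos: [0.5763, 0.1745, 0.2026]
orientation: [-3.141, 0.0, 0.061]
force: [1.6, 4.6, -2.3]
gripper_width: 0.0294
gripper_force: 35.0
```

```bash
python3 -c "
from h import *
held()"
```

```text
[0.5763 0.1745 0.2026] 3.5056412099103125 [ 1.6  4.6 -2.3] 0.029382332562410463 34.99902784824371
tab local 1122 [[-0.0033, -0.0117, 0.2256], [0.0026, 0.0002, 0.2313], [0.0062, 0.0118, 0.2325]]
bar y here 0.1775594767992288
```

The hole is rubbing the bar's side, with y 3 mm low, so I'll correct that.

Request:
drive_tool(
  increments=[
    {"translation": [0, 1.5, 0], "twist": 0.3},
    {"translation": [0, 1.5, 0], "twist": 0},
    {"translation": [0, 0, 0], "twist": 0},
  ],
)

```text
clock: 16.42
tool_pos: [0.5751, 0.178, 0.2038]
orientation: [3.141, -0.0, 0.068]
force: [0.4, 0.2, -0.3]
gripper_width: 0.0302
gripper_force: 35.0
```

```bash
python3 -c "
from h import *
im,P,s=held();tab(P,'large',.1963)"
```

```text
[0.5751 0.178  0.2038] 3.880711293258528 [ 0.4  0.2 -0.3] 0.03017437087759853 34.99936580657959
tab local 1127 [[-0.0034, -0.0118, 0.2266], [0.0027, 0.0002, 0.2325], [0.0061, 0.0118, 0.2338]]
bar y here 0.17747989595432878
large 2098 mean [0.5958 0.1784 0.2267] med [0.6048 0.1786 0.226 ] yaw 3.36 len 0.0469 zpct [0.223  0.226  0.2319 0.2323]
 stand frame x/y/z pct5,50,95 [[0.0014, -0.0151, 0.2217], [0.0309, -0.0003, 0.226], [0.04, 0.0143, 0.2321]]
```

Request:
drive_tool(
  increments=[
    {"translation": [5, 0.2, -1], "twist": 0},
    {"translation": [5, 0.2, -2], "twist": 0},
    {"translation": [5, 0.3, -1], "twist": 0},
    {"translation": [0, 0, 0], "twist": 0},
  ],
)

```text
clock: 16.8
tool_pos: [0.5911, 0.1789, 0.1989]
orientation: [3.141, 0.0, 0.068]
force: [-1.0, 0.7, -1.0]
gripper_width: 0.0296
gripper_force: 35.0
```

Request:
drive_tool(
  increments=[
    {"translation": [2, 0.1, 0], "twist": 0},
    {"translation": [2, 0.1, 0], "twist": 0},
    {"translation": [0, 0, 0], "twist": 0},
  ],
)

```text
clock: 17.05
tool_pos: [0.5946, 0.1793, 0.1994]
orientation: [3.142, 0.0, 0.068]
force: [0.8, 0.6, -1.9]
gripper_width: 0.0298
gripper_force: 35.0
```

Request:
drive_tool(
  increments=[
    {"translation": [1.5, 0.1, 0], "twist": 0},
    {"translation": [0, 0, 0], "twist": 0},
  ],
)

```text
clock: 17.22
tool_pos: [0.596, 0.1794, 0.1995]
orientation: [-3.142, -0.0, 0.068]
force: [-0.1, 0.3, -1.2]
gripper_width: 0.0297
gripper_force: 35.0
```

Request:
drive_tool(
  increments=[
    {"translation": [1.2, 0.1, 0], "twist": 0},
    {"translation": [0, 0, 0], "twist": 0},
  ],
)

```text
clock: 17.38
tool_pos: [0.5971, 0.1795, 0.1995]
orientation: [-3.142, -0.0, 0.068]
force: [0.2, -0.2, -0.6]
gripper_width: 0.0297
gripper_force: 35.0
```

Request:
drive_tool(
  increments=[
    {"translation": [1, 0, 0], "twist": 0},
    {"translation": [0, 0, 0], "twist": 0},
  ],
)

```text
clock: 17.55
tool_pos: [0.5981, 0.1795, 0.1995]
orientation: [-3.142, -0.0, 0.068]
force: [0.9, 0.0, -1.0]
gripper_width: 0.0298
gripper_force: 35.0
```

Request:
drive_tool(
  increments=[
    {"translation": [1, 0, 0], "twist": 0},
    {"translation": [0, 0, 0], "twist": 0},
  ],
)

```text
clock: 17.72
tool_pos: [0.5988, 0.1795, 0.1995]
orientation: [3.142, 0.001, 0.068]
force: [-2.5, -0.7, -0.0]
gripper_width: 0.0297
gripper_force: 35.0
```

```bash
python3 -c "
from h import *
im,P,s=held();q,l=box(P,.574,.1774,np.radians(3.8),(-.06,.06),(-.012,.012),(.218,.235))
h,e=np.histogram(l[:,0]*1000,np.arange(0,50,2)); print(h)
for a in range(0,48,2):
  k=l[(l[:,0]*1000>=a)&(l[:,0]*1000<a+2)]
  if len(k):print(a,len(k),np.round(np.median(k[:,2]),4))
"
```

```text
[0.5988 0.1795 0.1995] 3.904530365967265 [-2.5 -0.7 -0. ] 0.029714181415510264 34.99969840049744
tab local 1992 [[-0.003, -0.0119, 0.2231], [0.0063, 0.0002, 0.2267], [0.0159, 0.0115, 0.2292]]
bar y here 0.17905130140993253
[  0   0   0   0   0   0   0   0   0   0  76 164 170 172 181 258 167 169
 180 177 314   0   0   0]
20 76 0.2282
22 164 0.2284
24 170 0.2285
26 172 0.2284
28 181 0.2283
30 258 0.2266
32 167 0.2261
34 169 0.2261
36 180 0.2259
38 177 0.2258
40 314 0.2229
```

Request:
drive_tool(
  increments=[
    {"translation": [1, 0, -1.3], "twist": 0},
    {"translation": [0, 0, -1], "twist": 0},
    {"translation": [0, 0, 0], "twist": 0},
  ],
)

```text
clock: 18.02
tool_pos: [0.5988, 0.1795, 0.1972]
orientation: [3.141, 0.003, 0.068]
force: [-8.9, -0.2, 3.8]
gripper_width: 0.0298
gripper_force: 35.0
```

Request:
drive_tool(
  increments=[
    {"translation": [0, 0, -0.5], "twist": 0},
    {"translation": [0, 0, 0], "twist": 0},
    {"translation": [0, 0, 0], "twist": 0},
    {"translation": [0, 0, 0], "twist": 0},
  ],
  claw=-0.1,
)

```text
clock: 18.35
tool_pos: [0.6004, 0.1795, 0.1968]
orientation: [-3.142, -0.001, 0.068]
force: [-0.1, 0.6, -0.6]
gripper_width: 0.0498
gripper_force: 0.0
```

Request:
drive_tool(
  increments=[
    {"translation": [-0.5, 0, 10], "twist": 0},
    {"translation": [0, 0, 25], "twist": 0},
    {"translation": [0, 0, 30], "twist": 0},
    {"translation": [-25, 0, 20], "twist": 0},
    {"translation": [-25, 0, 0], "twist": 0},
    {"translation": [0, 0, 0], "twist": 0},
    {"translation": [0, 0, 0], "twist": 0},
  ],
)

```text
clock: 18.93
tool_pos: [0.5494, 0.1797, 0.283]
orientation: [-3.141, -0.002, 0.069]
force: [1.3, 1.0, -0.0]
gripper_width: 0.0509
gripper_force: 0.0
```

```bash
cat >> h.py <<'E'
def prof(P):
    q,l=box(P,.574,.1774,np.radians(3.8),(-.06,.06),(-.02,.02),(.218,.235))
    for a in range(0,48,2):
        k=l[(l[:,0]*1000>=a)&(l[:,0]*1000<a+2)]
        if len(k)>3:print(a,len(k),np.round(np.median(k[:,2]),4),"y",np.round(np.percentile(k[:,1],[2,98]),4))
E
python3 - <<'E'
from h import *
for c in("wrist","scene"):
    im,P,s=cloud(c); print(c,s["tool_pos"],s["orientation"],[best(c,n) for n in("tray_large","tray_medium")]); prof(P)
    cv2.imwrite("pics/%s6.png"%c,cv2.resize(im["frame"][140:300,120:390,::-1],None,fx=2.5,fy=2.5) if c=="scene" else im["frame"][:,:,::-1])
E
```

```text
wrist [0.54940393 0.17967247 0.28303941] [-3.14129066e+00 -2.08180198e-03  6.86419941e-02] [[([0.6105, 0.1826, 0.1956], 0.97), ([0.5367, 0.1794, 0.0022], 0.72)], [([0.5959, 0.1848, 0.1912], 0.61)]]
18 30 0.2249 y [-0.0118  0.0126]
20 87 0.2259 y [-0.0148  0.0132]
22 119 0.2258 y [-0.015   0.0135]
24 109 0.2258 y [-0.0145  0.0136]
26 92 0.2261 y [-0.0151  0.0131]
28 121 0.2258 y [-0.0148  0.0135]
30 105 0.2257 y [-0.0128  0.0121]
32 88 0.2259 y [-0.0123  0.0121]
34 85 0.2259 y [-0.0128  0.0117]
36 104 0.2259 y [-0.0127  0.0121]
38 106 0.2257 y [-0.0127  0.0114]
scene [0.55005029 0.17937673 0.28141508] [3.14147044e+00 1.79277579e-04 6.79550741e-02] [[([0.6103, 0.1801, 0.1972], 0.74)], [([0.5971, 0.1772, 0.1954], 0.84), ([0.5759, 0.1761, 0.0041], 0.4)]]
18 5 0.2244 y [0.001  0.0124]
20 13 0.2251 y [-0.0111  0.0158]
22 18 0.2249 y [-0.0128  0.0147]
24 15 0.2253 y [-0.0099  0.0147]
26 21 0.2246 y [-0.0127  0.0157]
28 21 0.2241 y [-0.0131  0.0161]
30 13 0.2248 y [-0.0096  0.0126]
32 16 0.2246 y [-0.0104  0.0136]
34 15 0.2247 y [-0.0105  0.0119]
36 15 0.2251 y [-0.0097  0.0129]
38 18 0.2243 y [-0.0107  0.0142]
```

View pics/wrist6.png

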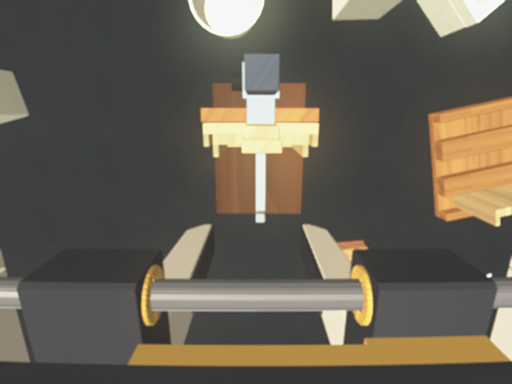

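Both trays are flush at (260,135), with their tab tops level. On to the small one.

Request:
drive_tool(
  increments=[
    {"translation": [0, -40, 0], "twist": 3},
    {"translation": [-3, -40, 0], "twist": 3},
    {"translation": [-3, -40, 0], "twist": 3},
    {"translation": [-3, -40, 0], "twist": 2.4},
    {"translation": [-3, -40, 0], "twist": 0},
    {"translation": [-3, -40, 0], "twist": 0},
    {"translation": [-3, -40, -20], "twist": 0},
    {"translation": [0, -40, -30], "twist": 0},
  ],
  claw=-0.4,
)

```text
clock: 19.9
tool_pos: [0.5329, -0.1342, 0.2403]
orientation: [3.138, -0.004, 0.266]
force: [1.2, 0.6, -0.2]
gripper_width: 0.0649
gripper_force: 0.0
```

Request:
drive_tool(
  increments=[
    {"translation": [0, -20, -10], "twist": 0},
    {"translation": [0, 0, -10], "twist": 0},
    {"translation": [0, 0, 0], "twist": 0},
    {"translation": [0, 0, 0], "twist": 0},
  ],
)

```text
clock: 20.23
tool_pos: [0.5316, -0.1505, 0.2175]
orientation: [-3.14, 0.001, 0.267]
force: [-0.3, -0.1, 0.6]
gripper_width: 0.0651
gripper_force: 0.0
```

```bash
python3 - <<'E'
from h import *
im,P,s=cloud("wrist"); print(s["tool_pos"],s["orientation"],s["gripper_width"])
for n,x,y,z in(("S",.534,-.160,.136),):
    q,l=box(P,x,y,.267,(-.02,.02),(-.03,.03),(z+.026,z+.05))
    if len(q)>5: line(q,n)
E
```

```text
[ 0.53157905 -0.15045317  0.21748793] [-3.14015685e+00  1.12206089e-03  2.66810119e-01] 0.06514078757410939
S 600 mean [ 0.5345 -0.1612  0.1662] med [ 0.5346 -0.1613  0.1664] yaw -74.18 len 0.0331 zpct [0.165  0.1664 0.1672 0.1679]
```

Request:
drive_tool(
  increments=[
    {"translation": [0.5, -6, -5], "twist": 0},
    {"translation": [0, -5, -5], "twist": 0},
    {"translation": [0, 0, -20], "twist": 0},
    {"translation": [0, 0, -25], "twist": 0},
    {"translation": [0, 0, -20], "twist": 0},
    {"translation": [0, 0, -4], "twist": 0},
    {"translation": [0, 0, 0], "twist": 0},
  ],
)

```text
clock: 20.87
tool_pos: [0.5311, -0.1614, 0.1374]
orientation: [-3.14, 0.003, 0.268]
force: [0.7, 0.4, -0.7]
gripper_width: 0.0654
gripper_force: 0.0
```

Request:
drive_tool(
  increments=[
    {"translation": [0, 0, 0], "twist": 0},
    {"translation": [0, 0, 0], "twist": 0},
  ],
)

```text
clock: 21.03
tool_pos: [0.5334, -0.1624, 0.141]
orientation: [3.14, -0.002, 0.267]
force: [-0.2, -0.1, 0.3]
gripper_width: 0.065
gripper_force: 0.0
```

Request:
drive_tool(
  increments=[
    {"translation": [-1.5, 0.5, -3], "twist": 0},
    {"translation": [0, 0, 0], "twist": 0},
    {"translation": [0, 0, 0], "twist": 0},
    {"translation": [0, 0, 0], "twist": 0},
    {"translation": [0, 0, 0], "twist": 0},
    {"translation": [0, 0, 0], "twist": 0},
    {"translation": [0, 0, 0], "twist": 0},
    {"translation": [0, 0, 0], "twist": 0},
  ],
  claw=1,
  force=35,
)

```text
clock: 21.7
tool_pos: [0.5309, -0.1615, 0.1363]
orientation: [3.141, -0.0, 0.267]
force: [-0.8, 0.9, 1.2]
gripper_width: 0.0338
gripper_force: 34.9
```

Request:
drive_tool(
  increments=[
    {"translation": [0, 0, 8], "twist": 0},
    {"translation": [0, 0, 20], "twist": 0},
    {"translation": [0, 0, 27], "twist": 0},
    {"translation": [0, 15, 25], "twist": 0},
    {"translation": [0, 25, 0], "twist": 0},
    {"translation": [0, 30, 0], "twist": -2},
    {"translation": [-10, 35, 0], "twist": -3},
    {"translation": [-12, 35, 0], "twist": -3},
  ],
)

```text
clock: 22.37
tool_pos: [0.5086, -0.0206, 0.2166]
orientation: [3.142, -0.0, 0.124]
force: [0.3, 0.6, -1.7]
gripper_width: 0.0338
gripper_force: 34.9
```

Request:
drive_tool(
  increments=[
    {"translation": [-10, 35, 0], "twist": -3.4},
    {"translation": [-4, 35, 0], "twist": 0},
    {"translation": [0, 35, 0], "twist": 0},
    {"translation": [0, 35, 0], "twist": 0},
    {"translation": [0, 30, 0], "twist": 0},
    {"translation": [0, 20, -2], "twist": 0},
    {"translation": [0, 0, 0], "twist": 0},
    {"translation": [0, 0, 0], "twist": 0},
  ],
)

```text
clock: 23.03
tool_pos: [0.4944, 0.1692, 0.2142]
orientation: [3.141, 0.0, 0.071]
force: [0.6, 0.8, -0.1]
gripper_width: 0.0339
gripper_force: 34.9
```

```bash
python3 - <<'E'
from h import *
im,P,s=held(); bar(P,verbose=False); prof(P)
E
```

```text
[0.4944 0.1692 0.2142] 4.039636444267399 [ 0.6  0.8 -0.1] 0.033937569126524826 34.92533336102497
tab local 1199 [[-0.0012, -0.0118, 0.2372], [0.0053, -0.0003, 0.2443], [0.0085, 0.0117, 0.2455]]
bar y here 0.17212039906125326
bar yaw 3.6013607532619307 y offset at x=0 0.0015459707379841773
18 133 0.222 y [-0.0134  0.0128]
20 340 0.2256 y [-0.0148  0.0136]
22 271 0.2258 y [-0.0148  0.0134]
24 283 0.2258 y [-0.0147  0.0133]
26 285 0.2258 y [-0.0151  0.0134]
28 258 0.2256 y [-0.015   0.0131]
30 266 0.2257 y [-0.0127  0.0114]
32 252 0.2259 y [-0.0131  0.0113]
34 265 0.2259 y [-0.0132  0.0112]
36 256 0.2259 y [-0.0131  0.0117]
38 236 0.2257 y [-0.0131  0.0116]
40 6 0.2245 y [-0.0064  0.0095]
```

Request:
drive_tool(
  increments=[
    {"translation": [0, 3, -2.5], "twist": -0.2},
    {"translation": [0, 0, 0], "twist": 0},
    {"translation": [8, 0.6, 0], "twist": 0},
    {"translation": [8, 0.6, 0], "twist": 0},
    {"translation": [0, 0, 0], "twist": 0},
  ],
)

```text
clock: 23.5
tool_pos: [0.5124, 0.1721, 0.2117]
orientation: [3.142, -0.001, 0.063]
force: [0.3, -1.0, -0.8]
gripper_width: 0.0336
gripper_force: 34.9
```

Request:
drive_tool(
  increments=[
    {"translation": [8, 1.7, 0], "twist": 0.2},
    {"translation": [10, 0.7, 0], "twist": 0},
    {"translation": [12, 0.8, 0], "twist": 0},
    {"translation": [12, 0.8, -3], "twist": 0},
    {"translation": [8, 0.5, -4], "twist": 0},
    {"translation": [0, 0, 0], "twist": 0},
  ],
)

```text
clock: 24.0
tool_pos: [0.5616, 0.1769, 0.2032]
orientation: [3.141, 0.001, 0.068]
force: [-1.0, 1.0, -1.1]
gripper_width: 0.0334
gripper_force: 34.9
```

```bash
python3 -c "
from h import *
held()"
```

```text
[0.5616 0.1769 0.2032] 3.87945972306286 [-1.   1.  -1.1] 0.03342363572427142 34.92547205009032
tab local 1218 [[-0.0011, -0.0118, 0.2262], [0.0053, -0.0001, 0.2333], [0.0085, 0.0117, 0.2346]]
bar y here 0.1765856171997352
```

Request:
drive_tool(
  increments=[
    {"translation": [6, 0.3, -1], "twist": 0},
    {"translation": [6, 0.3, -2], "twist": 0},
    {"translation": [5, 0.3, -1], "twist": 0},
    {"translation": [0, 0, 0], "twist": 0},
  ],
)

```text
clock: 24.38
tool_pos: [0.5784, 0.178, 0.2003]
orientation: [3.142, -0.0, 0.068]
force: [-0.5, 0.4, -1.1]
gripper_width: 0.0336
gripper_force: 34.9
```

Request:
drive_tool(
  increments=[
    {"translation": [2, 0.1, 0], "twist": 0},
    {"translation": [2, 0.1, 0], "twist": 0},
    {"translation": [0, 0, 0], "twist": 0},
  ],
)

```text
clock: 24.63
tool_pos: [0.582, 0.1783, 0.2007]
orientation: [-3.142, -0.0, 0.068]
force: [-0.0, 0.1, -1.0]
gripper_width: 0.0338
gripper_force: 34.9
```

Request:
drive_tool(
  increments=[
    {"translation": [1.5, 0.1, 0], "twist": 0},
    {"translation": [0, 0, 0], "twist": 0},
  ],
)

```text
clock: 24.8
tool_pos: [0.5834, 0.1784, 0.2007]
orientation: [-3.142, -0.0, 0.068]
force: [0.1, 0.5, -0.9]
gripper_width: 0.0335
gripper_force: 34.9
```

Request:
drive_tool(
  increments=[
    {"translation": [1.2, 0.1, 0], "twist": 0},
    {"translation": [0, 0, 0], "twist": 0},
  ],
)

```text
clock: 24.97
tool_pos: [0.5846, 0.1785, 0.2006]
orientation: [3.142, -0.0, 0.068]
force: [-0.4, -0.4, -1.2]
gripper_width: 0.0335
gripper_force: 34.9
```

Request:
drive_tool(
  increments=[
    {"translation": [1, 0, 0], "twist": 0},
    {"translation": [0, 0, 0], "twist": 0},
  ],
)

```text
clock: 25.13
tool_pos: [0.5854, 0.1785, 0.2006]
orientation: [-3.142, 0.0, 0.068]
force: [-0.5, -1.1, -0.3]
gripper_width: 0.034
gripper_force: 34.9
```

Request:
drive_tool(
  increments=[
    {"translation": [0.8, 0, 0], "twist": 0},
    {"translation": [0, 0, 0], "twist": 0},
  ],
)

```text
clock: 25.3
tool_pos: [0.5858, 0.1785, 0.2006]
orientation: [3.142, 0.001, 0.068]
force: [-4.0, -0.8, 1.0]
gripper_width: 0.0336
gripper_force: 34.9
```

```bash
python3 -c "
from h import *
im,P,s=held();prof(P)"
```

```text
[0.5858 0.1785 0.2006] 3.902410841683505 [-4.  -0.8  1. ] 0.0336133012021534 34.88846894237213
tab local 2154 [[-0.0008, -0.0119, 0.2248], [0.0084, 0.0002, 0.2269], [0.0192, 0.0117, 0.2318]]
bar y here 0.1781899366507897
4 14 0.2268 y [-0.0178  0.0162]
6 16 0.2291 y [-0.0178  0.0162]
8 12 0.2317 y [-0.0178  0.0162]
10 211 0.2308 y [-0.0176  0.0161]
12 238 0.231 y [-0.0177  0.016 ]
14 253 0.231 y [-0.0177  0.016 ]
16 254 0.2309 y [-0.0176  0.0158]
18 495 0.2302 y [-0.018   0.0167]
20 492 0.2264 y [-0.0197  0.0196]
22 219 0.2259 y [-0.0147  0.0142]
24 214 0.2259 y [-0.0146  0.0135]
26 218 0.2259 y [-0.0149  0.0136]
28 254 0.2257 y [-0.0151  0.014 ]
30 179 0.2258 y [-0.0144  0.0132]
32 204 0.2259 y [-0.0125  0.0115]
34 185 0.2258 y [-0.0126  0.0119]
36 197 0.2259 y [-0.0128  0.0118]
38 299 0.2253 y [-0.0129  0.0119]
40 145 0.2226 y [-0.0126  0.011 ]
```

Contact, with the small tab 5 mm above rest. I'll lower it, release, and back away.

Request:
drive_tool(
  increments=[
    {"translation": [0.7, 0, -2], "twist": 0},
    {"translation": [0, 0, -2], "twist": 0},
    {"translation": [0, 0, -0.7], "twist": 0},
    {"translation": [0, 0, 0], "twist": 0},
  ],
)

```text
clock: 25.68
tool_pos: [0.586, 0.1783, 0.1955]
orientation: [3.141, 0.002, 0.068]
force: [-6.2, -1.3, 1.6]
gripper_width: 0.0339
gripper_force: 34.9
```

Request:
drive_tool(
  increments=[
    {"translation": [0, 0, -0.4], "twist": 0},
    {"translation": [0, 0, 0], "twist": 0},
    {"translation": [0, 0, 0], "twist": 0},
    {"translation": [0, 0, 0], "twist": 0},
  ],
  claw=-0.1,
)

```text
clock: 26.02
tool_pos: [0.5874, 0.1785, 0.1957]
orientation: [-3.141, -0.001, 0.068]
force: [0.3, 0.4, -0.2]
gripper_width: 0.0506
gripper_force: 0.0
```

Request:
drive_tool(
  increments=[
    {"translation": [-0.5, 0, 10], "twist": 0},
    {"translation": [0, 0, 25], "twist": 0},
    {"translation": [0, 0, 30], "twist": 0},
    {"translation": [-20, 0, 20], "twist": 0},
    {"translation": [-25, 0, 0], "twist": 0},
    {"translation": [0, 0, 0], "twist": 0},
    {"translation": [0, 0, 0], "twist": 0},
  ],
)

```text
clock: 26.6
tool_pos: [0.5413, 0.1787, 0.2818]
orientation: [-3.141, -0.002, 0.069]
force: [0.2, 1.1, 0.3]
gripper_width: 0.0511
gripper_force: 0.0
```

```bash
python3 - <<'E'
from h import *
for c in("wrist","scene"):
    im,P,s=cloud(c); print(c,s["tool_pos"],s["force"],[best(c,n) for n in("tray_large","tray_medium","tray_small")]); prof(P)
    cv2.imwrite("pics/%s7.png"%c,cv2.resize(im["frame"][140:300,120:390,::-1],None,fx=2.5,fy=2.5) if c=="scene" else im["frame"][:,:,::-1])
E
```

```text
wrist [0.54134874 0.17868462 0.28183896] [0.21826395 1.06512248 0.30100355] [[([0.6085, 0.1834, 0.1963], 0.78), ([0.3924, 0.0177, -0.0002], 0.6)], [([0.5981, 0.1814, 0.1894], 0.85)], [([0.59, 0.1779, 0.1948], 0.84)]]
10 96 0.2257 y [-0.0165  0.0155]
12 127 0.2259 y [-0.0168  0.0148]
14 135 0.2259 y [-0.0166  0.015 ]
16 123 0.2256 y [-0.0175  0.0151]
18 114 0.2258 y [-0.017   0.0152]
20 116 0.2256 y [-0.0156  0.0132]
22 123 0.2259 y [-0.015   0.0135]
24 115 0.2258 y [-0.0152  0.0136]
26 90 0.226 y [-0.0147  0.0133]
28 123 0.2257 y [-0.015   0.0135]
30 111 0.2256 y [-0.0132  0.0124]
32 108 0.2258 y [-0.0129  0.0122]
34 107 0.2258 y [-0.0129  0.0116]
36 74 0.2257 y [-0.0126  0.0123]
38 106 0.2259 y [-0.0129  0.0116]
40 33 0.2255 y [-0.0117  0.0111]
scene [0.5419246  0.17832094 0.28000954] [ 0.17673544  1.02152016 -0.0016845 ] [[([0.609, 0.181, 0.1993], 0.96)], [([0.5938, 0.1813, 0.195], 0.88), ([0.756, 0.2298, -0.0014], 0.62)], [([0.5911, 0.183, 0.1987], 0.61)]]
8 7 0.2243 y [-0.014   0.0167]
10 16 0.225 y [-0.0119  0.0146]
12 17 0.2255 y [-0.015  0.018]
14 18 0.2253 y [-0.0143  0.016 ]
16 21 0.225 y [-0.0153  0.0166]
18 21 0.2244 y [-0.0149  0.0181]
20 15 0.225 y [-0.0143  0.0158]
22 20 0.2251 y [-0.0118  0.0146]
24 12 0.2253 y [-0.0059  0.0162]
26 23 0.2247 y [-0.0131  0.0145]
28 20 0.224 y [-0.013   0.0161]
30 14 0.2249 y [-0.0092  0.0142]
32 16 0.2248 y [-0.0104  0.0123]
34 16 0.2248 y [-0.0107  0.0113]
36 14 0.2246 y [-0.0078  0.0136]
38 18 0.2245 y [-0.0108  0.0142]
```

View pics/wrist7.png

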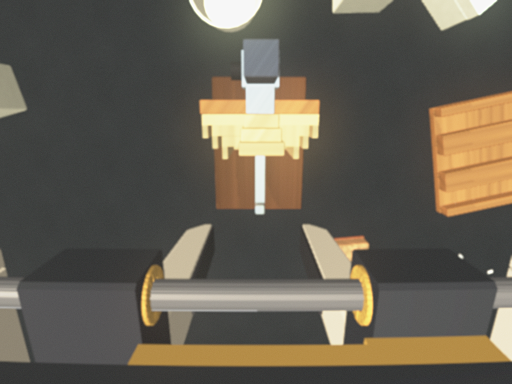

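The view shows all three trays nested at (260,130), tab tops level and contiguous from stand x +10 to +40, and the rack empty at (475,155). The gripper is clear, so I'll hand in.

```bash
python3 -c "
from workcell import *
print(close_job())"
```

```text
the job is handed in; nothing more can be done
None
```

All three trays hang nested on the hook, fitted in the order large, middle, small and pushed fully home; I handed the job in at about 27 s, and no verdict was shown.

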